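Close the objective case and swing its hasp over the staple

TASK

The case of microscope objectives stands open. Close its lid fully, then swing the steel hasp on the side opposite the lid's hinge over until it lies flat on the lid with the staple standing through its slot. Leave the case shut like that, let go, and do not disturb the small things standing close around it.

Things in the scene. Friction and masses are not known exactly. Their poses are not given: they have to be found in the camera images.
- case: Aluminium instrument case, fixed to the table, 160 mm (its x) by 200 mm (its y), walls 75 mm high, 90 mm with the closed lid. Origin: centre of its underside; z up. The lid is hinged along y on its +x side; the hasp is hinged on its -x side, in the middle (y = 0). Three objectives sit in a dark insert, below the rim.
- lid (a joint): Angle of the lid, rad: 0 closed, about 1.57 upright, more when it leans outwards beyond the hinge (2.0 at most). The hinge is braked: the lid stays put when steeper than about 1.05 rad, and from below about 0.75 rad it sinks shut slowly by itself. A push of 1 to 2 N near its free edge moves it.
- lid_hinge (a point): Middle of the lid's hinge line, 75 mm above the table, at case x +80 mm. The lid is a flat panel 160 mm from hinge line to free edge, 200 mm wide along the case's y, 15 mm thick (on the outer side of the hinge line when open).
- lid_edge (a point): Middle of the lid's free edge, on its outer (upper when closed) face.
- staple (a point): Top of the steel staple, a wire loop 23 mm long, 5 mm wide and 20 mm high, on the lid's outer face, in the middle of its width, 110 mm from the lid's hinge line. Push the lid beside it.
- hasp (a joint): Angle of the hasp, rad: 0 lying flat on the closed lid over the staple, 1.57 upright, more when it leans outwards away from the case (2.6 at most). Stiff hinge: it stays where it is left; about 1 N at its end moves it.
- hasp_hinge (a point): Middle of the hasp's hinge axis, which runs along the case's y, 92 mm above the table, at case x -85 mm.
- hasp_slot (a point): Centre of the hasp's slot, 30 mm long and 14 mm wide, 55 mm from its hinge. The hasp is a steel strap 44 mm wide, 3 mm thick, 104 mm long from its hinge axis.
- hasp_end (a point): Middle of the hasp's free end, 100 mm from its hinge axis, with a small rolled edge (7 mm). The last 30 mm of the strap, beyond the slot, are plain: a place to press. When closed it lies at the lid's top, 92 mm above the table.
- oil: Bystander: small oil bottle, 30 mm across, 65 mm tall. Origin: under the middle, on the table.
- jar: Bystander: squat amber glass jar, 52 mm across, 60 mm tall. Origin: under the middle, on the table.
- dish: Bystander: clear shallow dish, 90 mm across, 15 mm tall. Origin: under the middle, on the table.
- weight: Bystander: steel balance weight, 36 mm across, 56 mm tall. Origin: under the middle, on the table.

How it is judged:
By the outcome, as a careful person would: the job done as asked, in the order asked, and still so for the second after the job is handed in, with the robot touching nothing.
It also fails if it takes over 51 s, if anything falls off the work surface, if the arm or the gripper's body presses on something with over 40 N, if the wrist force passes 120 N, or if a joint passes its speed limit or range.

ROBOT

A 6-joint arm with a two-finger parallel gripper is mounted at the origin on the work surface. World frame = base frame: x ahead of the robot, y to its left, z up, the work surface at z = 0. Lengths are in mm, angles in rad, forces in N, time in s.
With the tool pointing down it reaches from about 325 to 750 mm from the base axis. Payload 7.6 kg.
Tool frame: the origin (TCP) lies on the centre line of the jaws, within the pads' length; the fingertips stand 14 mm ahead of it and the grasp point (between the pads) lies 5 mm behind it (env.tcp_to_tips is the distance from the TCP to the fingertips, in mm); z points along the fingers, y is the direction in which the jaws open and shut (so a half turn about z gives the same grasp; the last joint's range is limited). The gripper opens to 85 mm and grips with 20 to 120 N. Pads are 22 mm wide; open, the fingers measure 114 mm over their backs; the gripper's body (76 mm by 85 mm) begins 54 mm behind the grasp point. The pads swing forward as they close: fully open they stand 13 mm farther back than shut.
Start: joints at [1.248, 0.052, 1.401, -0, 1.689, -0.07], TCP at [131.294, 508.34, 212.423] pointing down, gripper open.
Joint ranges: [-2.9, 2.9], [-0.91, 2.17], [0.12, 2.37], [-1.06, 4.2], [0.26, 2.73], [-2.93, 2.93]. Speed limits (rad/s): [2.57, 2.57, 3.01, 3.14, 3.14, 3.14].

INTERFACE

Orientations are given as a unit quaternion [x, y, z, w].
In Python, from rig import env, gripper_to, solver, imaging, ticket, current_clock, current_qpos, current_qvel, current_joint_torque, current_eef_pos, current_tcp_rot, current_wrist_force, current_torque, current_finger_gap gives the robot as it stands. Calls block until the motion is done:
- env.movep(position, orientation): joint-space move of the TCP to a pose.
- env.move_l(position, rotation=None, vel=150): straight line of the TCP; rotation=None keeps the orientation; vel is the mean speed in mm/s.
- env.move_j(angles): joint-space move.
- gripper_to(opening, effort=None): finger opening in mm; effort is the grip in N (None keeps the last); returns when the fingers have stopped.
- env.sleep(seconds).
- solver.ik(position, orientation): joint angles nearest the present ones, or None.
- imaging.snapshot(name): name is "scene" or "top" or "wrist"; returns the picture (480x640x3 uint8, red, green, blue); there is no depth.
- imaging.calibration(name): a dict with "fovy" (degrees; the focal length in pixels is half the picture's height over the tangent of half this angle, whatever the lens; pixels are square), "cx", "cy" (the principal point, pixels), "extrinsics" (4x4, takes a point from world to camera coordinates). Camera axes: x right, y down, z forward; pixel columns grow to the right and rows downward; lengths in mm; the calibration is good to about 2 mm. A picture is of the moment at which its call begins: read the wrist's pose just before it. calibration takes no time and is no camera call; for the wrist camera it gives the pose at the moment of the call.
A pose or a line that the arm cannot do raises env.IKError and nothing moves.
- ticket.finish_job(): hands the job in, once; it reports no verdict.
Readings, each from a call of its own:
- current_clock(): time.
- current_qpos(): joint angles.
- current_qvel(): joint speeds.
- current_joint_torque(): joint torques, N m.
- current_eef_pos(): TCP position.
- current_tcp_rot(): TCP orientation.
- current_wrist_force(): force on the tool from outside, world axes, zero at the start.
- current_torque(): the same for the moment, N m.
- current_finger_gap(): finger opening in mm.
Only numpy, scipy, OpenCV 4.12 (cv2) and the standard library are available. Lean on these libraries where they do the work, as an engineer would, in place of code of your own. Each camera call takes 0.05 s, during which the arm holds its last target. There are 200 camera calls.

## Working session

There is one attempt and no reset: what is moved stays moved. The work goes in short steps, each a Python script; the robot and the scene stay as the last script left them, time stands still between calls to the robot, and variables do not carry over. Pictures are saved under pics/ and viewed, about 8 in all and at most 12, crops included, and the job is handed in when it is done.

```bash
ls; mkdir -p pics; python3 - <<'E'
from rig import *
import cv2
for n in ("scene","top"):
    im=imaging.snapshot(n); cv2.imwrite(f"pics/{n}0.png",im[:,:,::-1])
    c=imaging.calibration(n); print(n,c["fovy"],c["cx"],c["cy"],c["extrinsics"])
print(current_clock(),current_tcp_rot(),env.tcp_to_tips)
E
```

```text
pics
scene 48.336412329792395 315.6636928795437 236.59676197651532 [[-2.52457829e-01  9.67585229e-01  6.62334702e-03  1.11409537e+02]
 [ 5.44690399e-01  1.47768931e-01 -8.25516028e-01 -2.34400057e+02]
 [-7.99735840e-01 -2.04800311e-01 -5.64339808e-01  1.42595426e+03]
 [ 0.00000000e+00  0.00000000e+00  0.00000000e+00  1.00000000e+00]]
top 45.50949838902332 319.45771368928087 245.28641536435353 [[-1.46676176e-02 -9.99775255e-01  1.53068553e-02  3.54394422e+01]
 [-9.87628875e-01  1.20957730e-02 -1.56342245e-01  6.05489468e+02]
 [ 1.56121959e-01 -1.74106606e-02 -9.87584327e-01  7.84674880e+02]
 [ 0.00000000e+00  0.00000000e+00  0.00000000e+00  1.00000000e+00]]
0.1 [ 1.26086398e-01  9.92019014e-01 -6.92063383e-04 -1.29719025e-04] 14.0
```

View pics/scene0.png

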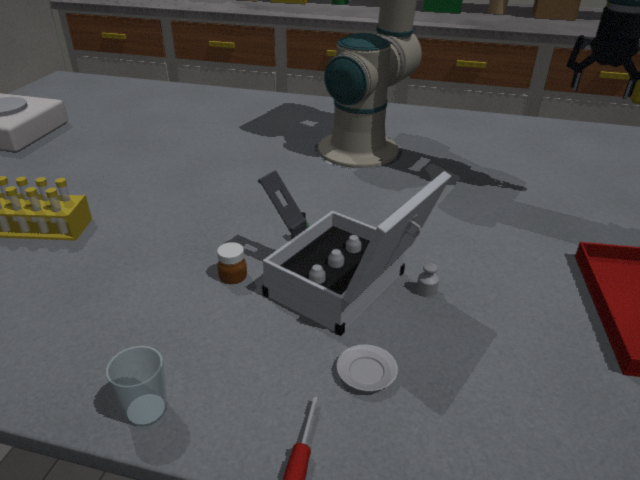

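View pics/top0.png

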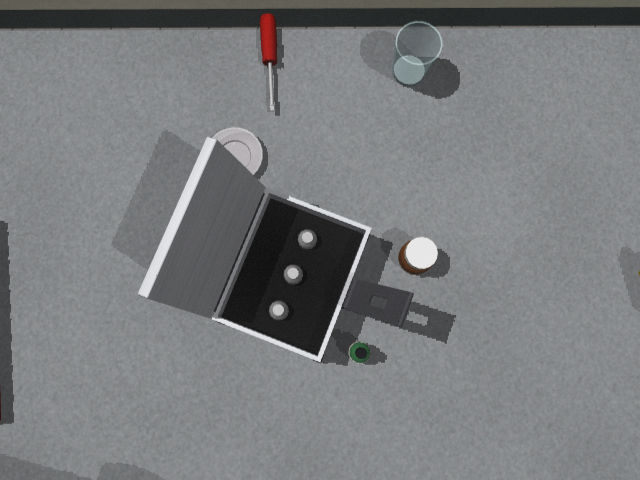

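The top view shows the open rim's corners at (371,229) and (320,360), the lid's free edge from (210,138) to (141,294), and the hasp leaning outwards with its end at (413,293)–(404,327). The jar is at (420,255), the oil bottle at (359,352), the dish at (237,155), and the weight is hidden behind the lid. The scene view shows the weight at (428,283). Next I fit the poses.

```bash
cat > h.py <<'E'
import numpy as np
from rig import *
from scipy.optimize import least_squares
from scipy.spatial.transform import Rotation as R
def proj(n,p,c=None):
    c=c or imaging.calibration(n); E=c["extrinsics"]; q=E[:3,:3]@np.asarray(p,float)+E[:3,3]
    f=240/np.tan(np.radians(c["fovy"])/2); return np.array([c["cx"]+f*q[0]/q[2],c["cy"]+f*q[1]/q[2]])
def onplane(n,u,v,z):
    c=imaging.calibration(n);E=c["extrinsics"];f=240/np.tan(np.radians(c["fovy"])/2)
    d=E[:3,:3].T@np.array([(u-c["cx"])/f,(v-c["cy"])/f,1]);o=-E[:3,:3].T@E[:3,3]
    return o+d*(z-o[2])/d[2]
def W(s,p):
    x,y,a=s[:3];c,q=np.cos(a),np.sin(a);return np.array([x+c*p[0]-q*p[1],y+q*p[0]+c*p[1],p[2]])
def lid(t,r,y,h): # r from hinge, h outward height
    return [80-r*np.cos(t)+h*np.sin(t),y,75+r*np.sin(t)+h*np.cos(t)]
def hasp(t,r,y,h=0): return [-85+r*np.cos(t)-h*np.sin(t),y,92+r*np.sin(t)+h*np.cos(t)]
E
python3 - <<'E'
from h import *
obs=[("top",371,229,lambda s:[-80,-100,75]),("top",320,360,lambda s:[-80,100,75]),
("scene",265,263,lambda s:[-80,-100,75]),("scene",333,216,lambda s:[-80,100,75]),
("top",208,138,lambda s:lid(s[3],160,-100,15)),("top",140,294,lambda s:lid(s[3],160,100,15)),
("top",216,141,lambda s:lid(s[3],160,-100,0)),("top",149,297,lambda s:lid(s[3],160,100,0)),
("top",413,293,lambda s:hasp(s[4],104,-22)),("top",404,327,lambda s:hasp(s[4],104,22)),("top",378,302,lambda s:hasp(s[4],55,0)),
("scene",262,180,lambda s:hasp(s[4],104,-22)),("scene",278,173,lambda s:hasp(s[4],104,22)),("scene",281,198,lambda s:hasp(s[4],55,0)),
("scene",449,179,lambda s:lid(s[3],160,100,15))]
C={n:imaging.calibration(n) for n in("top","scene")}
fun=lambda s:np.concatenate([proj(n,W(s,p(s)),C[n])-[u,v] for n,u,v,p in obs])
r=least_squares(fun,[540,60,1.3,1.8,2.2],loss="soft_l1",f_scale=2)
print(r.x.round(3)); print(fun(r.x).reshape(-1,2).round(1).tolist())
print("jar",onplane("top",421,253,60),onplane("scene",231,251,60),"oil",onplane("top",359,352,65),"dish",onplane("scene",367,368,8),onplane("top",237,154,15),"weight",onplane("scene",430,268,56),onplane("scene",428,292,0))
s=r.x
for p in([85,0,0],[-85,0,92],hasp(s[4],100,0),lid(s[3],160,0,15)):print(W(s,p).round(0))
E
```

```text
[564.465  68.224   1.184   1.856   2.325]
[[-1.3, -2.0], [-1.8, 1.3], [-2.5, -3.2], [-1.0, -6.1], [-0.3, -2.3], [-2.5, 0.6], [2.5, -2.2], [-0.7, 2.1], [0.1, 0.2], [-3.1, -0.1], [-0.1, -0.3], [-5.3, -0.5], [-4.7, -2.7], [-0.6, 0.2], [0.3, -6.2]]
jar [ 590.94424435 -117.80471202   60.        ] [ 598.17577716 -112.74674984   60.        ] oil [452.99223631 -24.92202909  65.        ] dish [753.74700408 159.4407399    8.        ] [755.54775186 152.17929753  15.        ] weight [550.95461695 228.607769    56.        ] [546.49420427 231.81447642   0.        ]
[597. 147.   0.]
[532. -10.  92.]
[507. -74. 165.]
[617. 197. 224.]
```

```bash
cat >> h.py <<'E'
S=np.array([564.465,68.224,1.184])
xc=np.array([np.cos(S[2]),np.sin(S[2]),0]); yc=np.array([-xc[1],xc[0],0])
Q=R.from_matrix(np.column_stack([np.cross(xc,[0,0,-1]),xc,[0,0,-1]])).as_quat()  # tool y along case x
w=15
def tcp(x,y,z): # case coords of fingertip centre -> TCP world
    return W(S,[x,y,z+14])
def lidtip(t,r,y,push=0):
    p=lid(t,r,y,15); e=lid(t,160,y,15)
    x,z=(p[0],p[2]) if t<np.pi/2 else (e[0],75+r)
    return tcp(x+w-push,y,z)
def hasptip(t,r,y,push=0):
    p=hasp(t,r,y,2); e=hasp(t,104,y,5)
    x,z=(p[0],p[2]) if t<np.pi/2 else (e[0],min(92+r,e[2]-20))
    return tcp(x-w+push,y,z)
def st(l=""): print(l,round(current_clock(),2),current_eef_pos().round(1) if hasattr(current_eef_pos(),'round') else current_eef_pos(),np.round(current_wrist_force(),1))
E
python3 - <<'E'
from h import *
import cv2
gripper_to(0,30)
a=lidtip(1.856,130,45)
p=a+30*xc
env.movep(p+[0,0,60],Q); env.move_l(p); st("ready")
for n in("top","scene"):cv2.imwrite(f"pics/{n}1.png",imaging.snapshot(n)[:,:,::-1])
env.move_l(a,vel=60); st("touch")
for t in np.arange(1.7,1.0,-.2):
    env.move_l(lidtip(t,130,45),vel=100); st(round(t,2))
for n in("scene",):cv2.imwrite(f"pics/{n}2.png",imaging.snapshot(n)[:,:,::-1])
E
```

```text
ready 3.33 [592.3 256.5 220. ] [0.2 0.3 0.3]
touch 4.08 [581.  228.1 219.2] [-0.6 -0.4 -1.1]
1.7 4.47 [572.1 206.2 219.2] [0.4 0.9 0.3]
1.5 4.92 [560.9 178.8 219.9] [-0.3 -0.   0.4]
1.3 5.33 [551.1 154.5 218.4] [-0.2 -0.  -0.2]
1.1 5.74 [541.5 131.2 211.8] [-0.1 -0.  -0.5]
```

View pics/scene2.png

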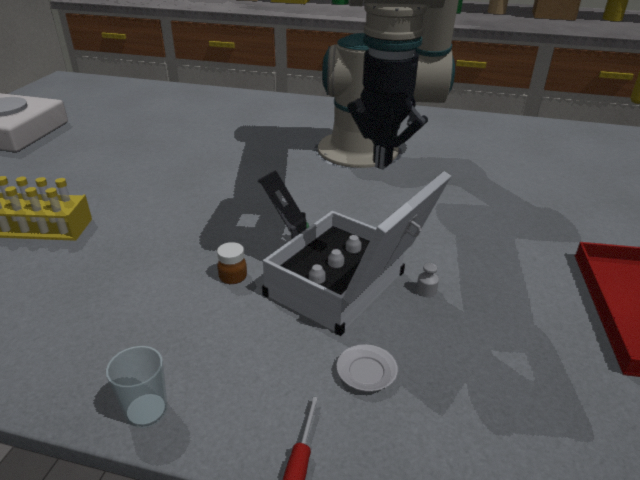

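The lid did not move: it still spans (383,222)–(449,178), and the fingers, at (383,155), are already inside of it. They must have gone over the edge, so I check the picture taken before the push.

```bash
python3 - <<'E'
from h import *
import cv2
a=cv2.imread("pics/scene1.png")[120:320,220:500]; b=cv2.imread("pics/top1.png")[90:390,80:480]
cv2.imwrite("pics/c1.png",np.hstack([cv2.resize(a,(420,300),interpolation=cv2.INTER_CUBIC),cv2.resize(b,(380,285)).copy() if 0 else cv2.resize(b,(380,300))]))
tp=lidtip(1.856,130,45)+30*xc-[0,0,14]
print(proj("scene",tp),proj("top",tp))
tp=lidtip(1.1,130,45)-[0,0,14];print("now tip",proj("scene",tp))
for t in(1.6,1.7,1.856,2.0):print(t,[proj(n,W(S,lid(t,160,y,h))).round().tolist() for n in("scene","top") for y in(-100,100) for h in (0,15)])
print([proj("scene",W(S,p)).round().tolist() for p in([80,-100,75],[80,-100,0],[-80,-100,0])])
E
```

```text
[459.51934848 207.16222325] [126.48259498 238.03853616]
now tip [379.95838608 184.45794405]
1.6 [[349.0, 209.0], [358.0, 213.0], [419.0, 157.0], [427.0, 160.0], [250.0, 149.0], [238.0, 145.0], [180.0, 312.0], [168.0, 307.0]]
1.7 [[359.0, 214.0], [368.0, 219.0], [428.0, 161.0], [436.0, 164.0], [237.0, 145.0], [226.0, 141.0], [167.0, 307.0], [155.0, 302.0]]
1.856 [[374.0, 223.0], [383.0, 229.0], [441.0, 168.0], [449.0, 173.0], [218.0, 139.0], [208.0, 136.0], [148.0, 299.0], [137.0, 295.0]]
2.0 [[388.0, 234.0], [396.0, 241.0], [453.0, 176.0], [461.0, 182.0], [203.0, 135.0], [193.0, 132.0], [133.0, 293.0], [123.0, 289.0]]
[[342.0, 298.0], [340.0, 334.0], [265.0, 294.0]]
```

View pics/c1.png

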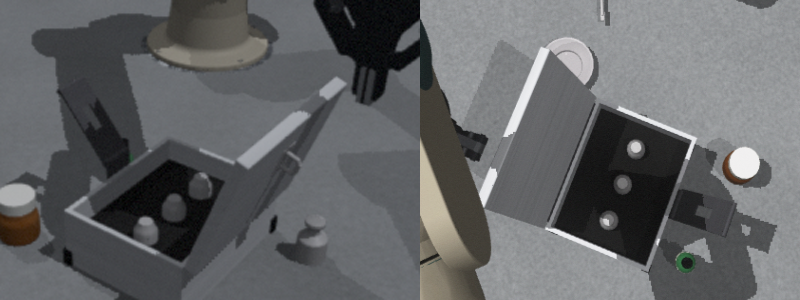

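```bash
python3 - <<'E'
from h import *
import cv2
st()
print("base",proj("scene",[0,0,0]))
r0=R.from_quat([ 1.26086398e-01,9.92019014e-01,-6.92063383e-04,-1.29719025e-04]).as_matrix()
p0=np.array([131.294,508.34,212.423])
for d in(14,1):print("open tips",[proj("scene",p0+r0@[0,s*42,d]).round() for s in(-1,1)])
e=np.array(current_eef_pos()); print("now", [proj(n,e-[0,0,d]).round() for n in("scene","top") for d in(14,0,-59)])
b=cv2.imread("pics/scene2.png"); c=cv2.resize(b[60:260,300:480],None,fx=3,fy=3,interpolation=cv2.INTER_CUBIC)[:600]
cv2.imwrite("pics/c2.png",c)
cv2.imwrite("pics/top2.png",imaging.snapshot("top")[:,:,::-1])
print(current_finger_gap())
E
```

```text
5.79 [541.6 131.4 211.9] [0.9 0.5 0. ]
base [357.44890258 148.68278473]
open tips [array([571., 111.]), array([615., 119.])]
open tips [array([572., 105.]), array([617., 113.])]
now [array([380., 184.]), array([381., 177.]), array([384., 142.]), array([234., 280.]), array([232., 279.]), array([224., 274.])]
0.3177315643475488
```

View pics/c2.png

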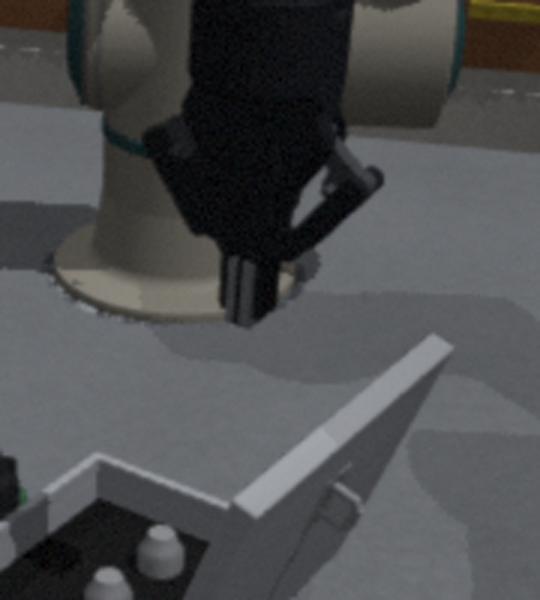

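View pics/top2.png

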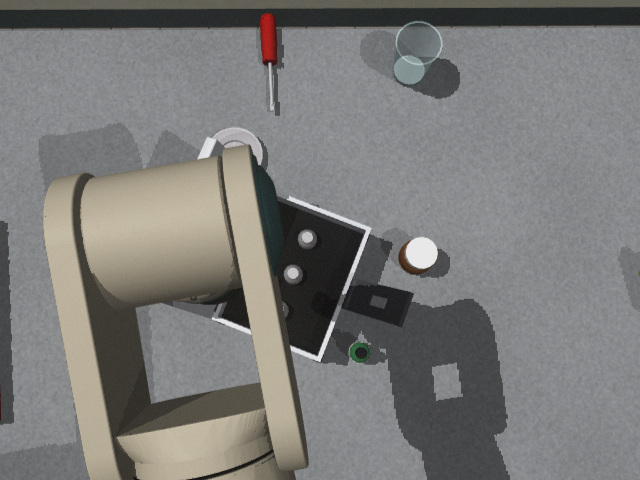

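```bash
python3 - <<'E'
from h import *
import cv2
c=imaging.calibration("wrist"); im=imaging.snapshot("wrist")[:,:,::-1].copy()
e=np.array(current_eef_pos()); E=c["extrinsics"]; print("cam pos rel eef",-E[:3,:3].T@E[:3,3]-e,"z axis",E[2,:3],c["fovy"],c["cx"],c["cy"])
for p in([-80,-100,75],[-80,100,75],[80,100,75],[80,-100,75],[-80,-100,0],[-80,100,0],hasp(2.325,104,-22),hasp(2.325,104,22),hasp(2.325,55,0)):
    u=proj("wrist",W(S,p),c); print(p,u.round()); 
    if abs(u).max()<2000: cv2.drawMarker(im,tuple(int(k) for k in u),(0,0,255),0,12)
for p in([590.9,-117.8,60],[453,-25,65],[598,-113,60]): cv2.drawMarker(im,tuple(int(k) for k in proj("wrist",p,c)),(0,255,0),0,12)
u=proj("wrist",e-[0,0,14],c); print("tip",u); cv2.drawMarker(im,tuple(int(k) for k in u),(255,255,0),0,12)
cv2.imwrite("pics/wr.png",im)
E
```

```text
cam pos rel eef [-61.18568383  25.2853702  161.971731  ] z axis [ 0.24542982 -0.09798706 -0.96444945] 58.7463697883195 319.0425670549978 237.36566978305714
[-80, -100, 75] [157. 392.]
[-80, 100, 75] [127. 137.]
[80, 100, 75] [362. 138.]
[80, -100, 75] [355. 392.]
[-80, -100, 0] [185. 345.]
[-80, 100, 0] [165. 134.]
[np.float64(-156.20968496634), -22, np.float64(167.79697069800753)] [-59. 373.]
[np.float64(-156.20968496634), 22, np.float64(167.79697069800753)] [-79. 298.]
[np.float64(-122.65896801104519), 0, np.float64(132.0849364268309)] [ 37. 308.]
tip [317.50050914 276.87763631]
```

View pics/wr.png

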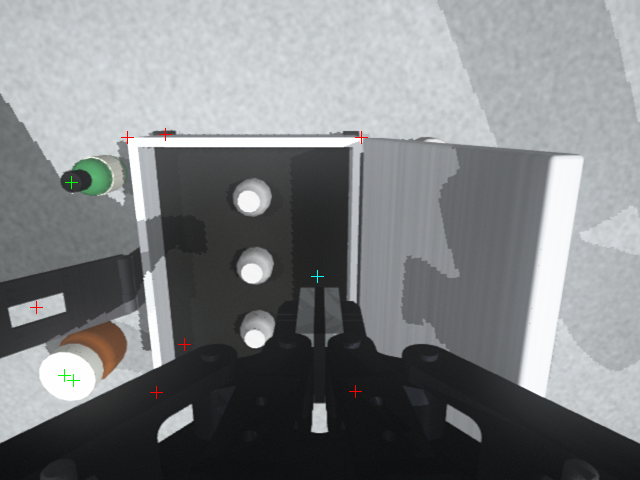

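The wrist view agrees with the fitted case, hasp and jar positions to about 3 px. The fingertips appear at v≈288, but the prediction is 277, so the tips really are further back than assumed. I solve for how much.

```bash
python3 - <<'E'
from h import *
e=np.array(current_eef_pos())
print(imaging.calibration("wrist")["extrinsics"][2]@np.r_[e,1])
for d in range(14,-50,-8): print(d,proj("wrist",e-[0,0,d]).round(1),proj("scene",e-[0,0,d]).round(1))
E
```

```text
173.679140324164
14 [317.5 276.9] [380.3 184.5]
6 [317.5 283.7] [380.7 180. ]
-2 [317.4 291. ] [381.  175.5]
-10 [317.4 299. ] [381.4 171. ]
-18 [317.3 307.8] [381.8 166.4]
-26 [317.3 317.5] [382.2 161.8]
-34 [317.2 328.3] [382.6 157.1]
-42 [317.2 340.4] [383.  152.4]
```

The tips are effectively about 18 mm behind the reported TCP, which is why they passed over the lid. I correct the offset, back out over the lid, and push again watching the force.

```bash
sed -i 's/z+14\])/z+TIP])/; s/^w=15/w=15; TIP=-18/' h.py; cat > s2.py <<'E'
from h import *
import cv2
e=np.array(current_eef_pos()); a=lidtip(1.856,128,45); p=a+30*xc
up=e+[0,0,45]; env.move_l(up,vel=200); q=p.copy(); q[2]=up[2]; env.move_l(q,vel=200); env.move_l(p,vel=150); st("ready")
for d in(10,0,-10,-20): 
    env.move_l(a+d*xc,vel=60); st(d)
cv2.imwrite("pics/scene3.png",imaging.snapshot("scene")[:,:,::-1])
E
python3 s2.py
```

```text
ready 7.72 [592.7 255.7 186.4] [-0.1 -0.8  0.6]
10 8.2 [584.8 237.1 185.5] [ 0.   0.  -0.1]
0 8.52 [581.  227.9 185.1] [ 0.  -0.1  0.5]
-10 8.83 [577.2 218.4 185. ] [ 0.3  0.4 -0.4]
-20 9.15 [573.3 209.2 184.9] [ 0.  -0.4  1.1]
```

View pics/scene3.png

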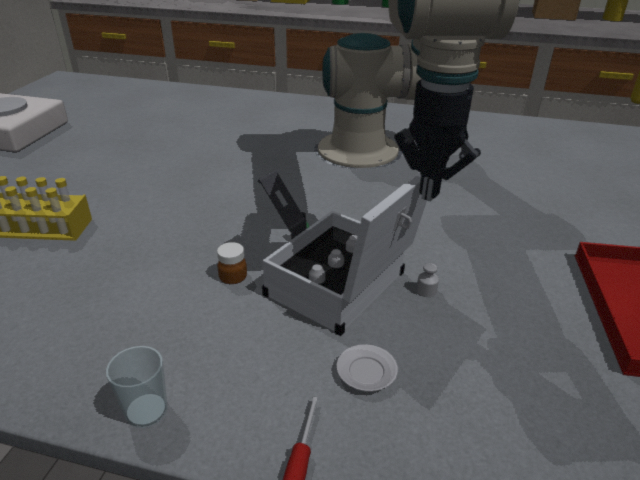

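The lid is moving; its edge is now at (362,222)–(417,185) with the fingers behind it. I carry on and close it.

```bash
cat > s3.py <<'E'
from h import *
import cv2
for t in np.arange(1.6,0.55,-.2): env.move_l(lidtip(t,128,45),vel=110); st(round(t,2))
for t in (0.45,.3,.15,.06): env.move_l(lidtip(t,128,45),vel=90); st(t)
for k in range(16):
    if current_wrist_force()[2]>6: break
    env.move_l(np.array(current_eef_pos())-[0,0,2],vel=30)
env.sleep(.2); st("pressed"); cv2.imwrite("pics/scene4.png",imaging.snapshot("scene")[:,:,::-1])
E
python3 s3.py
```

```text
1.6 9.53 [566.  191.2 185. ] [-0.2  0.5  0.3]
1.4 9.93 [556.1 166.7 185.7] [-0.2  0.1 -0.1]
1.2 10.31 [546.5 143.3 181.7] [ 0.1 -0.5  0.7]
1.0 10.69 [537.4 121.  172.8] [ 0.2 -0.1 -0.5]
0.8 11.07 [529.1 100.8 159.3] [0.3 0.2 0.5]
0.6 11.46 [522.   83.4 141.7] [-0.8 -0.2  0.3]
0.45 11.82 [517.4  72.5 125.9] [0.4 0.1 0.5]
0.3 12.19 [513.7  63.9 108.5] [ 0.  -0.   0.7]
0.15 12.56 [511.4  58.   90.5] [ 0.1 -0.2  0.6]
0.06 12.83 [510.4  55.6  79.2] [ 0.5 -0.1 -0. ]
pressed 14.28 [510.6  55.8  71. ] [-7.  -1.3 12.9]
```

View pics/scene4.png

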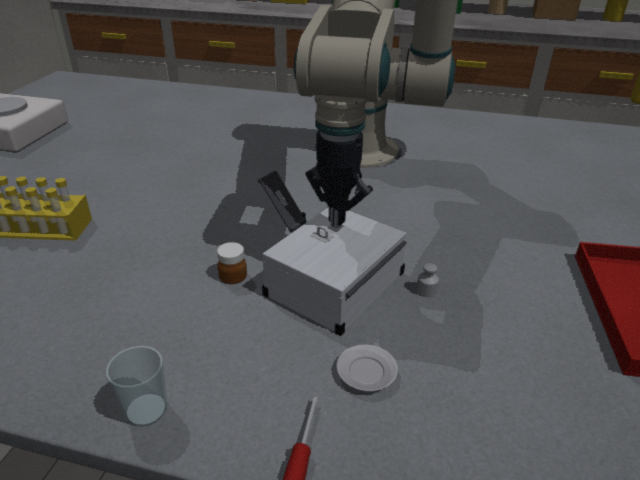

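The lid is shut, with the staple standing clear on it. Contact gave a tip offset of about -19. Next is the hasp.

```bash
sed -i 's/TIP=-18/TIP=-19/' h.py; cat > s4.py <<'E'
from h import *
import cv2
e=np.array(current_eef_pos()); a=hasptip(2.325,88,0); p=a-35*xc
env.move_l(e+[0,0,130],vel=250); q=p.copy(); q[2]=e[2]+130; env.move_l(q,vel=200); env.move_l(p,vel=150); st("ready")
env.move_l(a,vel=80); st("touch")
for t in (2.1,1.9,1.7): env.move_l(hasptip(t,88,0),vel=80); st(t)
cv2.imwrite("pics/scene5.png",imaging.snapshot("scene")[:,:,::-1])
E
python3 s4.py
```

```text
ready 16.73 [ 485.8 -125.9  126.3] [ 0.1 -0.4  1.1]
touch 17.32 [498.6 -93.4 125.3] [ 0.5 -0.2 -0.2]
2.1 17.77 [505.6 -76.7 140.7] [ 0.2 -0.3  0.2]
1.9 18.18 [512.5 -59.4 150. ] [ 0.5  0.5 -0.2]
1.7 18.58 [520.  -40.9 155.5] [-0.6  0.3 -0.1]
```

View pics/scene5.png

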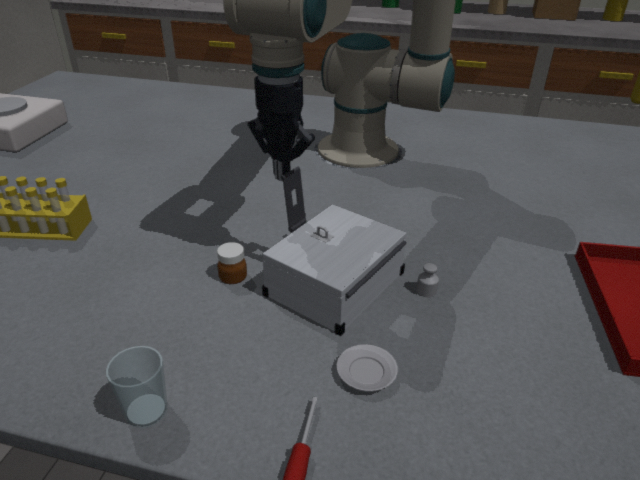

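The hasp is nearly upright, with its end at about (291,168) and the fingers behind it. I continue over the top and press down.

```bash
cat > s5.py <<'E'
from h import *
import cv2
for t,r in ((1.57,86),(1.4,86),(1.2,87),(1.0,88),(.8,90),(.6,92),(.45,94),(.3,96),(.2,97),(.1,97)): env.move_l(hasptip(t,r,0),vel=90); st(t)
for k in range(14):
    if current_wrist_force()[2]>8: break
    env.move_l(np.array(current_eef_pos())-[0,0,2],vel=30)
env.sleep(.2); st("pressed")
e=np.array(current_eef_pos()); env.move_l(e+[0,0,60],vel=100); env.move_l(e+[0,0,150]+150*xc,vel=200); env.sleep(.3); st("away")
a=imaging.snapshot("scene")[190:350,210:450,::-1]; b=imaging.snapshot("top")[120:380,200:480,::-1]
cv2.imwrite("pics/c6.png",np.hstack([cv2.resize(a,(420,280),interpolation=cv2.INTER_CUBIC),cv2.resize(b,(302,280))]))
E
python3 s5.py
```

```text
1.57 18.97 [526.2 -25.8 159.1] [ 0.5  0.8 -0. ]
1.4 19.27 [531.5 -12.3 157.9] [0.1 0.2 0.3]
1.2 19.62 [538.    3.7 154.5] [-0.1 -0.2 -0.6]
1.0 19.96 [544.   18.6 147.6] [ 0.7  0.3 -0.6]
0.8 20.31 [549.7  32.9 138.4] [ 0.1 -0.7 -0.2]
0.6 20.66 [554.7  45.3 125.9] [0.6 0.1 0.3]
0.45 20.97 [558.   53.5 114.9] [ 0.3 -0.4  0.3]
0.3 21.27 [560.7  60.3 102.3] [ 0.3 -0.6  0.6]
0.2 21.53 [562.1  63.4  93.4] [-0.5 -0.3  0.3]
0.1 21.79 [562.6  64.8  83.9] [-0.3  0.3 -0.1]
pressed 23.49 [562.7  64.7  74.4] [-6.3 -0.2 10.9]
away 25.58 [619.2 203.1 224.3] [-0.9  0.1  0.5]
```

View pics/c6.png

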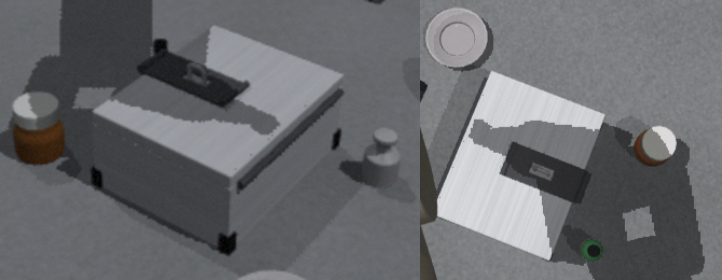

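The hasp lies flat with the staple standing through the slot. The pressed height was 3.4 mm above the bare lid, which fits the 3 mm strap. The arm is clear, so I hand in.

```bash
python3 -c "
from rig import *
print(ticket.finish_job(),current_clock())"
```

```text
the job is handed in; nothing more can be done
the job is handed in; nothing more can be done
```

The case is shut. I closed the lid and pressed it down (about 13 N), then swung the hasp over and pressed it flat (about 11 N). I withdrew the arm and handed the job in at about 26 s.

- **Last checks:** The final scene and top pictures show the lid closed and the hasp flat, with the staple standing through its slot. The hasp's press height was 3.4 mm above the bare lid's, which fits the 3 mm strap. The wrist force was about zero after retreat, and the oil, jar, dish and weight looked undisturbed. I judged the bystanders by eye and did not measure them again.
- **What disagreed:** My first push passed over the lid's edge without touching anything. The fingertips turned out to be about 19 mm behind the reported TCP, not 14 mm ahead of it as stated. I corrected this from the pictures and confirmed it by contact on the lid.

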